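# Drive the bearing out of a trolley wheel

## Robot

A 7-joint arm with a two-finger parallel gripper is mounted at the origin on the work surface. World frame = base frame: x ahead of the robot, y to its left, z up, the work surface at z = 0. Lengths are in m, angles in rad, forces in N, time in s.
With the tool pointing down it reaches from about 0.425 to 0.875 m from the base axis. Payload 4.7 kg.
Tool frame: the origin (TCP) lies midway between the tips of the shut fingers; the grasp point (between the pads) lies 19 mm behind it; x points along the fingers, y is the direction in which the jaws open and shut, and the axes are right-handed (so a half turn about x gives the same grasp; the last joint's range is limited). The gripper opens to 87 mm and grips with 3 to 60 N. Pads are 19 mm wide; open, the fingers measure 117 mm over their backs; the gripper's body (75 mm by 190 mm) begins 51 mm behind the grasp point.
Start: joints at [-1.306, 0.321, -0.07, 1.45, 0.023, 1.371, -0.057], TCP at [0.161, 0.63, 0.223] pointing down, gripper open.
Joint ranges: [-2.86, 2.86], [-0.3, 2.09], [-1.38, 1.24], [0.06, 2.45], [-1.56, 4.7], [0.09, 2.05], [-2.69, 2.69]. Speed limits (rad/s): [2.57, 2.57, 3.14, 3.14, 3.14, 3.14, 3.14].

## Interface

Orientations are given as a rotation vector (axis times angle).
In Python, from bench import ctrl gives the robot as it stands. The module is installed in compiled form; this text tells all that it offers.
- The arm moves only by the tool servo_tool, never from a script. Its arguments are lists of equal length, an entry for each row: "dp": the shift along the tool's x, y, z in units of 25 mm (1.0 is 25 mm), a list of three; "yaw": the turn about the tool's x in units of 6 degrees (1.0 is 6 degrees). A call has exactly 5 rows; each row shifts and turns the commanded pose from where the row before left it, along the tool's axes as they then stand; what a row does not reach is not made up. A row lasts 1/10 s, in which the tool goes at most 50 mm and 8.59 degrees, less where a joint would pass 70% of its speed; a pose out of reach is approached as far as the arm can. A call is refused whole if a number of a shift passes 1 or a number of a turn 1, either way. A call with a gripper value outside its range is refused whole. "fingers" is the opening, from 0 (shut) to 1 (fully open), set as the call begins (left out, the last holds). The fingers move at their own pace and stop on an object; "grip_force" is the grip in N (left out, the last holds). Time passes only in rows, so rows that do not move let the fingers close, or fill a call up. It gives the time, the measured TCP pose, the force and the opening at its end, in the units of the state.
- ctrl.get_state(): the state, without advancing time (a new reading comes with each control period).
- ctrl.get_image(name): name is "side" or "top" or "wrist"; returns (picture, depth): 480x640x3 uint8, red, green, blue; 480x640 float32, m along the optical axis (not along the pixel's ray), 0 where there is no reading.
- ctrl.camera_info(name): a dict with "fx", "fy", "cx", "cy" (pixels), "extrinsics" (4x4, takes a point from world to camera coordinates); the wrist camera has in their place "hand_eye" (4x4, takes a point from camera to tool coordinates, whose origin is the TCP and whose axes are the tool frame's). Camera axes: x right, y down, z forward; pixel columns grow to the right and rows downward; lengths in m; the calibration is good to about 2 mm. A picture is of the moment at which its call begins: read the wrist's pose just before it. camera_info takes no time and is no camera call.
- ctrl.close_job(): hands the job in, once; it reports no verdict.
Trained networks look in the newest picture that a camera, given by its name, has taken for a name from the list of things; names that differ only in an ending like _2 or _b are one class to them, and where a whole thing is asked for, a point or a joint stands for the part that bears it (a point fixed in the world has none). Each returns a list of dicts, best first, with "score" (0 to 1); they miss things now and then, are a little off and sometimes report something else, mostly with a low value. They report only what shows in the picture. A call takes as long as a camera call. They do not tell look-alikes from the thing itself.
- ctrl.search_frame(camera, label): "extent" ([left, top, right, bottom] in pixels, round what is visible of it).
- ctrl.cut_out(camera, label): "region" (480x640 bool, what is visible of it) and "extent" ([left, top, right, bottom] in pixels, round what is visible of it).
The state is a dict: "time": time; "joint_positions": joint angles; "qd": joint speeds; "joint_torque": joint torques, N m; "position": TCP position; "tool_rot": TCP orientation; "ft_force": force on the tool from outside, world axes, zero at the start; "torque": the same for the moment, N m; "grip_width": opening from 0.0 (shut) to 1.0 (fully open).
Only numpy, scipy, OpenCV 4.12 (cv2) and the standard library are available. Lean on these libraries where they do the work, as an engineer would, in place of code of your own. Each camera call takes 0.05 s, during which the arm holds its last target.

## Task

Take the drift of middle thickness from the blue rack (the one that fits the wheel's bore but cannot slip through the bearing) and, holding it upright, push it down the hub of the wheel that lies on the stand, so that it drives the tight bearing out into the tray below. Go down until the drift's collar reaches the hub, then let go and leave the drift standing there on its collar.

Things in the scene. Friction and masses are not known exactly. Their poses are not given: they have to be found in the camera images.
- drift: Aluminium rod 26 mm thick, 136 mm long, 0.3 kg, with a collar 78 mm wide. Origin: centre of its lower end, z up the rod; collar at 58 to 66 mm, bare grip above it. Starts upright, lower end 17 mm above the table, collar on the rack's rails (tops 75 mm up), in any of 3 places 95 mm apart. Beside it hang two drifts alike but 10 mm (slips through the bearing) and 52 mm thick (too thick for the bore).
- hub_mouth (a point): Centre of the bore's upper mouth, on the hub's top face, 120 mm above the table; z up. The bore is 50 mm wide, upright, right through the 50 mm long aluminium hub (76 mm wide). The wheel (black tyre 170 mm wide) is fixed flat on a dark steel stand over an open tray 140 mm square inside, 22 mm high. Another wheel, lying on the table, is not to be worked on.
- bearing: Ball bearing in the lower part of that bore: steel, 47 mm wide, hole 20 mm, 14 mm high, 110 g. Origin: centre of its underside, z along its axis. At the start its top is about 23 mm below the hub's mouth. Its tight seat yields to a downward push of about 7 to 16 N, drags as it slides, and lets it fall into the tray once pushed some 10 to 15 mm down.
Not all that is in view belongs to the job. What is shaped like the drift but red is not meant.

How it is judged:
On the way, in this order (a step that is already met when the one before it is completed fails the run):
1. the held drift's lower end is in the hub's bore, the bearing still in its seat (z of drift in the frame of hub_mouth below -0.004 m and horizontal distance between drift and hub_mouth below 0.02 m and contact force between the fingers and drift above 1 N and z of bearing in the frame of hub_mouth above -0.042 m), for 0.05 s.
2. the bearing has been driven out below the hub while the drift is held in the bore (z of bearing in the frame of hub_mouth below -0.07 m and horizontal distance between bearing and hub_mouth below 0.085 m and z of drift in the frame of hub_mouth below -0.004 m and horizontal distance between drift and hub_mouth below 0.02 m and contact force between the fingers and drift above 1 N), for 0.05 s.
At the end, for the whole second after the job is handed in: The bearing lies at rest in the tray under the wheel (origin more than 70 mm below the hub's mouth and within 85 mm of its axis); the drift, let go, stands still in the bore on its collar (lower end 52 to 64 mm below the mouth, within 18 mm of the axis, tilted less than 0.15 rad) (z of bearing in the frame of hub_mouth below -0.07 m and horizontal distance between bearing and hub_mouth below 0.085 m and z of drift in the frame of hub_mouth between -0.064 and -0.052 m and horizontal distance between drift and hub_mouth below 0.018 m and angle between drift's own z axis and vertical below 0.15 rad and linear speed of each of drift, bearing below 0.03 m/s and contact force between the fingers and drift below 0.2 N); the robot touches nothing.
It also fails if it takes over 45 s, if anything falls off the work surface, if the arm or the gripper's body presses on something with over 40 N, if the wrist force passes 120 N, or if a joint passes its speed limit or range.

## Working session

There is one attempt and no reset: what is moved stays moved. The work goes in short steps, Python scripts to look and compute and a tool call to move; the robot and the scene stay as the last step left them, time stands still between calls to the robot, and variables do not carry over. Pictures are saved under pics/ and viewed, and the job is handed in when it is done.

Besides the shell and the picture viewer there is one more tool, called after "Call:" as name(argument=value, ...) on one line, values as JSON. servo_tool: Moves the arm, as the interface text tells. Its arguments: {"type":"object","properties":{"dp":{"type":"array","items":{"type":"array","items":{"type":"number"}}},"yaw":{"type":"array","items":{"type":"number"}},"fingers":{"type":"number"},"grip_force":{"type":"number"}},"required":["dp","yaw"]}

```bash
mkdir -p pics; cat > h.py <<'E'
import numpy as np,cv2
from bench import ctrl
from scipy.spatial.transform import Rotation as R
def snap(n,f):
    s=ctrl.get_state(); im,d=ctrl.get_image(n); cv2.imwrite(f'pics/{f}.png',im[:,:,::-1]); np.save(f'pics/{f}.npy',d); return s,im,d
def T(n,s=None):
    c=ctrl.camera_info(n)
    if 'extrinsics' in c: return c,np.linalg.inv(np.array(c['extrinsics']))
    M=np.eye(4);M[:3,:3]=R.from_rotvec(s['tool_rot']).as_matrix();M[:3,3]=s['position']
    return c,M@np.array(c['hand_eye'])
def cloud(n,d,s=None):
    c,M=T(n,s); v,u=np.mgrid[:480,:640]
    p=np.stack([(u-c['cx'])/c['fx']*d,(v-c['cy'])/c['fy']*d,d],-1)
    return p@M[:3,:3].T+M[:3,3]
E
python3 - <<'E'
from h import *
s,_,_=snap('top','t0'); snap('side','s0'); snap('wrist','w0')
print({k:np.round(v,3) for k,v in s.items()})
print(R.from_rotvec(s['tool_rot']).as_matrix().round(3))
for n in('top','side','wrist'): print(n,{k:np.round(v,3).tolist() for k,v in ctrl.camera_info(n).items()})
E
```

```text
{'time': np.float64(0.0), 'joint_positions': array([-1.306,  0.322, -0.07 ,  1.452,  0.023,  1.371, -0.057]), 'qd': array([-0.   , -0.001, -0.001,  0.001,  0.001, -0.001,  0.002]), 'joint_torque': array([-0.0000e+00, -4.9131e+01, -4.0400e-01, -3.1252e+01, -6.4000e-02,
        4.4000e-02,  0.0000e+00]), 'position': array([0.161, 0.629, 0.221]), 'tool_rot': array([ 0.195,  1.562, -0.198]), 'ft_force': array([-0.156, -0.254,  0.364]), 'torque': array([-0.062, -0.024, -0.019]), 'grip_width': np.float64(1.001)}
[[-0.     0.248  0.969]
 [-0.002  0.969 -0.248]
 [-1.    -0.002  0.   ]]
top {'fx': 489.699, 'fy': 489.699, 'cx': 320.979, 'cy': 233.081, 'extrinsics': [[0.01, -1.0, -0.015, 0.061], [-0.998, -0.009, -0.057, 0.598], [0.057, 0.016, -0.998, 0.835], [0.0, 0.0, 0.0, 1.0]]}
side {'fx': 562.881, 'fy': 562.881, 'cx': 315.233, 'cy': 237.349, 'extrinsics': [[-0.996, -0.089, 0.002, 0.585], [-0.061, 0.674, -0.736, 0.075], [0.064, -0.734, -0.677, 1.029], [0.0, 0.0, 0.0, 1.0]]}
wrist {'fx': 353.662, 'fy': 353.662, 'cx': 318.091, 'cy': 238.768, 'hand_eye': [[-0.0, -0.305, 0.952, -0.161], [1.0, 0.001, 0.001, 0.0], [-0.001, 0.952, 0.305, -0.085], [0.0, 0.0, 0.0, 1.0]]}
```

View pics/t0.png

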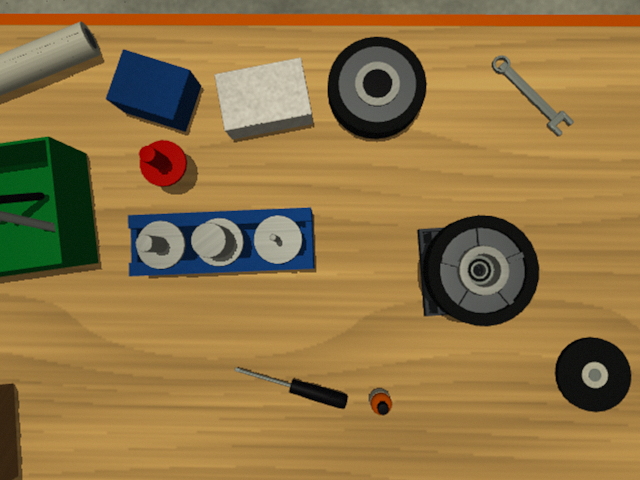

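View pics/s0.png

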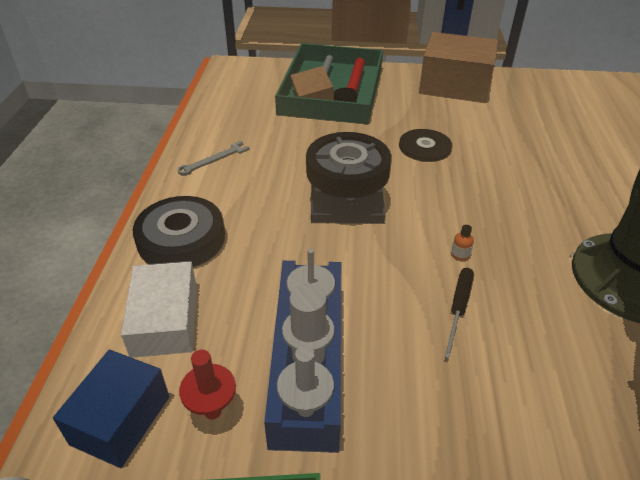

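View pics/w0.png

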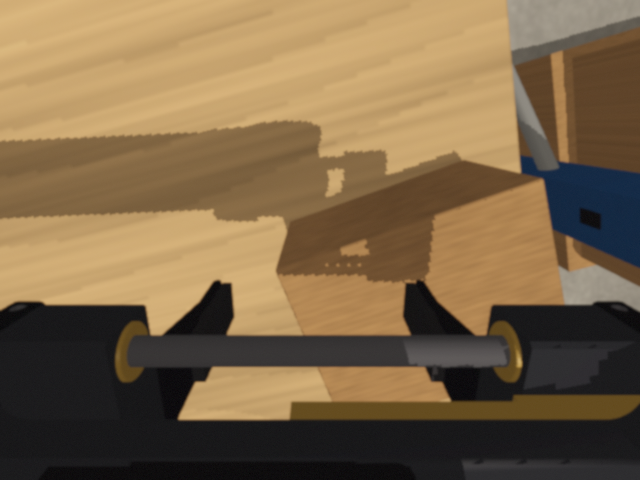

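The target, the mid-thickness rod, is the leftmost in the rack in the top view, at about (160,244). The thick one is at (217,242) and the thin one at (278,240). The wheel on its stand has its hub at (480,270). The red look-alike is at (160,160) and the table wheel at (377,85). Next I'll measure these in the cameras.

```bash
python3 - <<'E'
from h import *
for n,f in(('top','t0'),('side','s0')):
    d=np.load(f'pics/{f}.npy'); P=cloud(n,d)
    for l in('drift','hub_mouth','bearing'):
        for r in ctrl.cut_out(n,l):
            e=np.array(r['extent']).round(); m=r['region']&(d>0); q=P[m]
            print(n,l,round(r['score'],2),e,'med',np.median(q,0).round(3),'zmax',np.percentile(q[:,2],98).round(3))
            if l=='drift':
                for a,b in((.076,.09),(.145,.162)):
                    k=q[(q[:,2]>a)&(q[:,2]<b)]
                    if len(k)>10:
                        c,rad=cv2.minEnclosingCircle(k[:,:2].astype(np.float32)); print('   z',a,len(k),'mean',k.mean(0).round(4),'circle',np.round(c,4),round(rad,4))
            if l=='hub_mouth':
                k=q[(q[:,2]>.112)&(q[:,2]<.128)]; rr=k
                if len(k)>10:
                    c,rad=cv2.minEnclosingCircle(k[:,:2].astype(np.float32)); print('   hub',len(k),k.mean(0).round(4),np.round(c,4),round(rad,4))
d=np.load('pics/t0.npy');P=cloud('top',d)
print('table',P[440,150],'row',P[270,455:506:3].round(3).tolist())
E
python3 -c "
import cv2
a=cv2.imread('pics/t0.png');cv2.imwrite('pics/t0w.png',cv2.resize(a[200:340,410:550],(600,600),interpolation=cv2.INTER_CUBIC))"
```

```text
top drift 0.83 [138. 144. 188. 187.] med [0.704 0.325 0.066] zmax 0.137
   z 0.076 51 mean [0.704  0.3246 0.0829] circle [0.7078 0.3305] 0.0127
top drift 0.58 [136. 225. 184. 267.] med [0.571 0.319 0.083] zmax 0.154
   z 0.076 1389 mean [0.5721 0.3202 0.0825] circle [0.5731 0.3261] 0.0394
   z 0.145 256 mean [0.5727 0.325  0.1521] circle [0.5728 0.3257] 0.0133
top hub_mouth 0.77 [417. 214. 538. 328.] med [ 0.537 -0.173  0.114] zmax 0.121
   hub 5581 [ 0.5369 -0.1816  0.1165] [ 0.5378 -0.1823] 0.0854
top bearing 0.91 [470. 256. 494. 285.] med [ 0.538 -0.187  0.095] zmax 0.098
side drift 0.98 [181. 346. 236. 419.] med [0.704 0.344 0.067] zmax 0.138
   z 0.076 116 mean [0.7049 0.3436 0.0831] circle [0.7076 0.3367] 0.0128
side drift 0.89 [279. 346. 335. 418.] med [0.57  0.338 0.084] zmax 0.154
   z 0.076 1776 mean [0.571  0.3364 0.0834] circle [0.5723 0.3285] 0.0398
   z 0.145 310 mean [0.5718 0.331  0.1527] circle [0.5721 0.3294] 0.013
side hub_mouth 0.65 [307. 132. 391. 224.] med [ 0.536 -0.143  0.106] zmax 0.121
   hub 2331 [ 0.5365 -0.1729  0.117 ] [ 0.5364 -0.1811] 0.0882
table [ 2.34352368e-01  3.61602220e-01 -1.35867402e-04] row [[0.537, -0.142, 0.107], [0.538, -0.145, 0.115], [0.538, -0.148, 0.12], [0.538, -0.153, 0.12], [0.537, -0.164, 0.094], [0.537, -0.168, 0.097], [0.536, -0.199, 0.006], [0.536, -0.206, 0.003], [0.536, -0.21, 0.004], [0.536, -0.215, 0.005], [0.538, -0.192, 0.096], [0.538, -0.197, 0.094], [0.538, -0.201, 0.096], [0.538, -0.207, 0.092], [0.538, -0.207, 0.105], [0.538, -0.207, 0.12], [0.538, -0.212, 0.119]]
```

View pics/t0w.png

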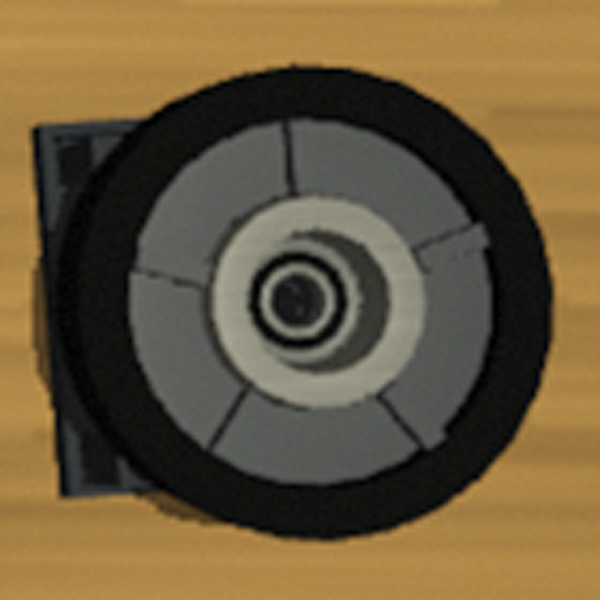

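Call:
servo_tool(dp=[[0,-0.4,1],[0,-0.4,1],[0,-0.4,1],[0,-0.4,1],[0,-0.4,1]], yaw=[-0.48,-0.48,-0.48,-0.48,-0.48], fingers=0.7, grip_force=50)

```text
time: 0.95
position: [0.278, 0.5611, 0.2228]
tool_rot: [-0.002, 1.571, 0.002]
ft_force: [0.2, 0.4, -0.2]
grip_width: 0.713
```

```bash
cat >> h.py <<'E'
def to(x,y,z,s=None):
    s=s or ctrl.get_state(); M=R.from_rotvec(s['tool_rot']).as_matrix()
    print('t',round(float(s['time']),2),'p',np.round(s['position'],4),'F',np.round(s['ft_force'],1),'g',round(float(s['grip_width']),3),'yaxis',M[:,1].round(3),'down',M[:,0].round(3))
    print('units',(M.T@(np.array([x,y,z])-s['position'])/.025).round(2))
E
python3 - <<'E'
from h import *
to(.5725,.327,.221)
for n,f in(('top','t0'),('side','s0')):
    P=cloud(n,np.load(f'pics/{f}.npy')).reshape(-1,3)
    k=P[(abs(P[:,2]-.120)<.0025)&(np.hypot(P[:,0]-.537,P[:,1]+.182)<.043)]
    A=k[:,:2]; c,r=cv2.minEnclosingCircle(A.astype(np.float32)); print(n,len(k),np.round(c,4),round(r,4),k[:,2].mean().round(4))
E
```

```text
t 0.95 p [0.278  0.5611 0.2228] F [ 0.2  0.4 -0.2] g 0.713 yaxis [-0.003  1.     0.   ] down [ 0.  0. -1.]
units [ 0.07 -9.39 11.75]
top 1056 [ 0.5371 -0.1819] 0.0426 0.1197
side 412 [ 0.5379 -0.1817] 0.0429 0.1203
```

Call:
servo_tool(dp=[[0,-0.78,0.97],[0,-0.78,0.97],[0,-0.78,0.97],[0,-0.78,0.97],[0,-0.78,0.97]], yaw=[0,0,0,0,0])

```text
time: 1.45
position: [0.3994, 0.4634, 0.2228]
tool_rot: [-0.0, 1.571, 0.001]
ft_force: [-0.1, 0.3, -0.5]
grip_width: 0.698
```

Call:
servo_tool(dp=[[0,-0.78,0.97],[0,-0.78,0.97],[0,-0.78,0.97],[0,-0.78,0.97],[0,0,0]], yaw=[0,0,0,0,0])

```text
time: 1.95
position: [0.5002, 0.3811, 0.2226]
tool_rot: [0.004, 1.568, -0.008]
ft_force: [-0.1, -0.1, 1.0]
grip_width: 0.702
```

```bash
python3 - <<'E'
from h import *
s,im,d=snap('wrist','w1')
to(.5725,.327,.221,s)
P=cloud('wrist',d,s).reshape(-1,3)
for a,b,r in((.148,.158,.03),(.078,.088,.045)):
    k=P[(P[:,2]>a)&(P[:,2]<b)&(np.hypot(P[:,0]-.5725,P[:,1]-.327)<r)]
    if len(k)>5:
        c,q=cv2.minEnclosingCircle(k[:,:2].astype(np.float32)); print(len(k),k.mean(0).round(4),np.round(c,4),round(q,4))
E
```

```text
t 1.95 p [0.5002 0.3811 0.2226] F [-0.1 -0.1  1. ] g 0.702 yaxis [ 0.008  1.    -0.003] down [ 0.003 -0.003 -1.   ]
units [ 0.08 -2.14  2.91]
60 [0.564  0.3367 0.1505] [0.5642 0.3378] 0.0046
2812 [0.5631 0.3379 0.0815] [0.5723 0.3297] 0.0392
```

View pics/w1.png

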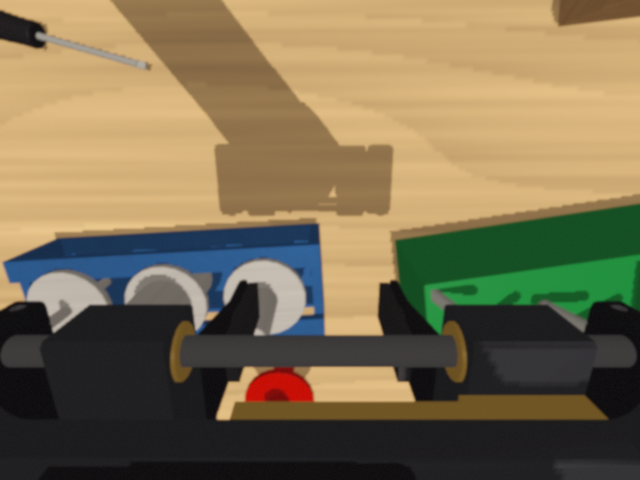

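Call:
servo_tool(dp=[[0,-0.7,0.95],[0,-0.7,0.95],[0,-0.7,0.97],[0,0,0],[0,0,0]], yaw=[0,0,0,0,0])

```text
time: 2.5
position: [0.5667, 0.3347, 0.2224]
tool_rot: [0.0, 1.572, 0.001]
ft_force: [-0.4, 1.1, -0.0]
grip_width: 0.7
```

```bash
python3 - <<'E'
from h import *
to(.5723,.3285,.098)
P=cloud('top',np.load('pics/t0.npy'))
print('bin max z', P[130:280,0:105,2].max(), P[130:280,85:105,2].max())
print('table wheel etc', P[20:140,100:440,2].max())
s,im,d=snap('wrist','w2')
P=cloud('wrist',d,s).reshape(-1,3)
k=P[(P[:,2]>.078)&(P[:,2]<.088)&(np.hypot(P[:,0]-.5725,P[:,1]-.327)<.045)]
c,q=cv2.minEnclosingCircle(k[:,:2].astype(np.float32)); print(len(k),np.round(c,4),round(q,4))
E
```

```text
t 2.5 p [0.5667 0.3347 0.2224] F [-0.4  1.1 -0. ] g 0.7 yaxis [-0.001  1.     0.001] down [-0.001  0.001 -1.   ]
units [ 4.98 -0.25  0.23]
bin max z 0.8684518126689107 0.8684518126689107
table wheel etc 0.8684518126689107
4137 [0.5725 0.3293] 0.039
```

View pics/w2.png

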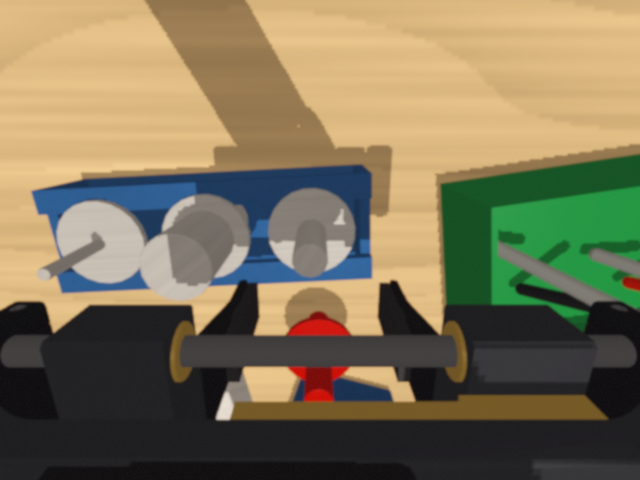

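Call:
servo_tool(dp=[[0,-0.25,0.23],[0.5,0,0],[0.5,0,0],[0,0,0],[0,0,0]], yaw=[0,0,0,0,0])

```text
time: 3.05
position: [0.5723, 0.3277, 0.1965]
tool_rot: [-0.001, 1.572, 0.0]
ft_force: [0.1, 0.4, 0.4]
grip_width: 0.704
```

```bash
python3 - <<'E'
from h import *
to(.5724,.3288,.098)
d=np.load('pics/t0.npy');P=cloud('top',d)
a=P[130:285,0:110][d[130:285,0:110]>0]; print('bin z', np.percentile(a[:,2],[50,90,99,100]).round(3), 'near', [a[(a[:,1]<y)&(a[:,2]>.02)&(a[:,1]>.38),2].max().round(3) for y in (.41,.43,.45)])
E
```

```text
t 3.05 p [0.5723 0.3277 0.1965] F [0.1 0.4 0.4] g 0.704 yaxis [-0.001  1.    -0.001] down [-0.002 -0.001 -1.   ]
units [3.94 0.05 0.01]Traceback (most recent call last):
  File "<stdin>", line 4, in <module>
    return umr_maximum(a, axis, None, out, keepdims, initial, where)
ValueError: zero-size array to reduction operation maximum which has no identity
```

```bash
python3 - <<'E'
from h import *
d=np.load('pics/t0.npy');P=cloud('top',d)
a=P[130:285,0:110][d[130:285,0:110]>0]; a=a[a[:,2]>.02]; print('bin z', np.percentile(a[:,2],[50,90,99,100]).round(3), 'ymin',a[:,1].min())
E
```

```text
bin z [0.081 0.119 0.13  0.141] ymin 0.46282085125507133
```

Call:
servo_tool(dp=[[0.8,0,0],[0.8,0,0],[0.8,0,0],[0,0,0],[0,0,0]], yaw=[0,0,0,0,0])

```text
time: 3.55
position: [0.5731, 0.3278, 0.1381]
tool_rot: [-0.0, 1.571, 0.001]
ft_force: [0.9, 0.5, 0.1]
grip_width: 0.701
```

Call:
servo_tool(dp=[[0.5,0,0],[0.5,0,0],[0.5,0.03,0],[0,0,0],[0,0,0]], yaw=[0,0,0,0,0])

```text
time: 4.05
position: [0.5727, 0.3282, 0.0994]
tool_rot: [-0.001, 1.572, 0.0]
ft_force: [0.6, 0.4, 0.4]
grip_width: 0.7
```

Call:
servo_tool(dp=[[0,0,0],[0,0,0],[0,0,0],[0,0,0],[0,0,0]], yaw=[0,0,0,0,0], fingers=0)

```text
time: 4.55
position: [0.5731, 0.3284, 0.1003]
tool_rot: [-0.0, 1.57, 0.001]
ft_force: [0.1, -0.3, 0.1]
grip_width: 0.333
```

```bash
python3 - <<'E'
from h import *
snap('side','s1');s,_,_=snap('wrist','w3')
to(.5724,.3288,.25,s)
E
```

```text
t 4.6 p [0.5731 0.3283 0.1003] F [-0.4  0.4  0.9] g 0.291 yaxis [-0.001  1.     0.   ] down [ 0.  0. -1.]
units [-5.99  0.02 -0.03]
```

View pics/s1.png

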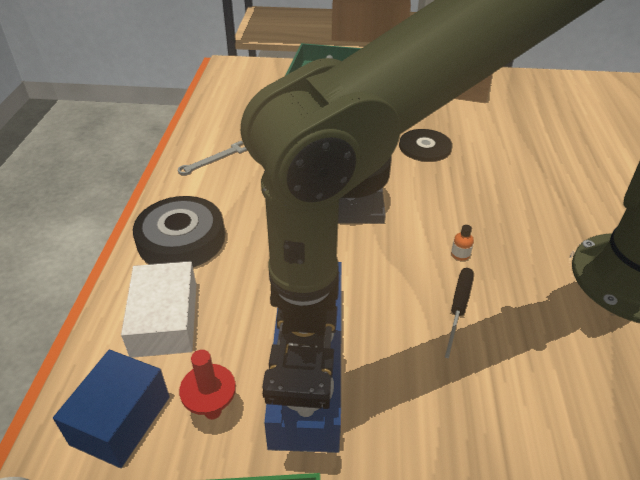

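The side view shows the gripper over the leftmost (near) drift. The fingers stopped at about 25–26 mm, so it's gripped, and I'll lift.

Call:
servo_tool(dp=[[0,0,0],[-0.5,0,0],[-1,0,0],[-1,0,0],[-1,0,0]], yaw=[0,0,0,0,0])

```text
time: 5.15
position: [0.5727, 0.3282, 0.1886]
tool_rot: [-0.001, 1.572, 0.0]
ft_force: [-0.2, 0.1, -2.7]
grip_width: 0.287
```

Call:
servo_tool(dp=[[-1,0,0],[-1,0,0],[-0.5,0,0],[0,0,0],[0,0,0]], yaw=[0,0,0,0,0])

```text
time: 5.65
position: [0.5726, 0.3281, 0.249]
tool_rot: [-0.001, 1.572, -0.0]
ft_force: [-0.9, -1.0, -3.4]
grip_width: 0.289
```

```bash
python3 - <<'E'
from h import *
snap('side','s2');s,_,_=snap('wrist','w4')
to(.537,-.182,.25,s)
E
```

```text
t 5.7 p [0.5723 0.3279 0.2483] F [ 0.3  0.4 -3.2] g 0.286 yaxis [-0.001  1.    -0.001] down [-0.002 -0.001 -1.   ]
units [ -0.04 -20.4   -1.42]
```

View pics/s2.png

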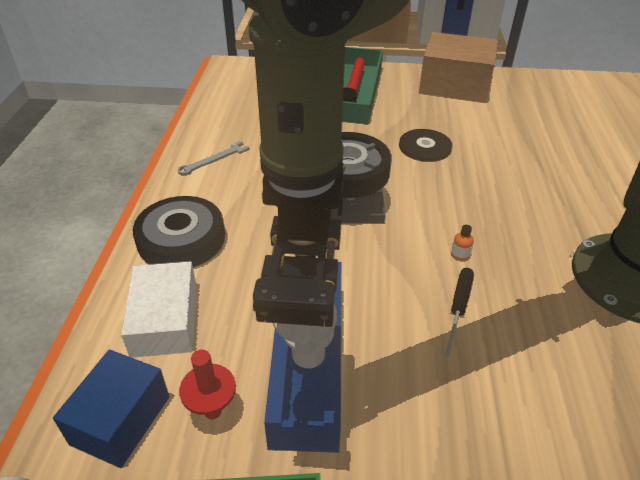

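View pics/w4.png

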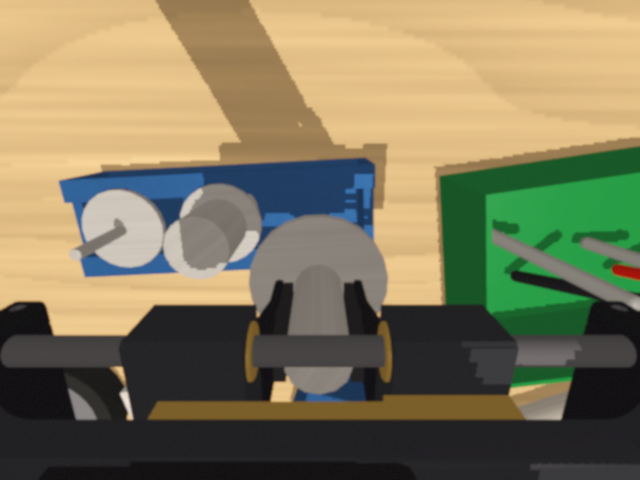

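Call:
servo_tool(dp=[[-0.8,0,0],[0,-0.6,-0.07],[0,-0.9,-0.07],[0,-0.9,-0.07],[0,-0.9,-0.07]], yaw=[0,0,0,0,0])

```text
time: 6.25
position: [0.5655, 0.2433, 0.2685]
tool_rot: [-0.001, 1.572, -0.001]
ft_force: [0.1, -0.2, -2.6]
grip_width: 0.289
```

Call:
servo_tool(dp=[[0,-0.9,-0.07],[0,-0.9,-0.07],[0,-0.9,-0.07],[0,-0.9,-0.07],[0,-0.9,-0.07]], yaw=[0,0,0,0,0])

```text
time: 6.75
position: [0.5564, 0.1308, 0.2686]
tool_rot: [-0.0, 1.572, -0.001]
ft_force: [-0.0, 1.3, -2.5]
grip_width: 0.289
```

Call:
servo_tool(dp=[[0,-0.9,-0.07],[0,-0.9,-0.07],[0,-0.9,-0.07],[0,-0.9,-0.07],[0,-0.9,-0.07]], yaw=[0,0,0,0,0])

```text
time: 7.25
position: [0.5474, 0.0186, 0.2687]
tool_rot: [0.0, 1.572, -0.001]
ft_force: [0.2, 0.4, -3.6]
grip_width: 0.289
```

Call:
servo_tool(dp=[[0,-0.9,-0.07],[0,-0.9,-0.07],[0,-0.9,-0.07],[0,-0.6,-0.07],[0,0,0]], yaw=[0,0,0,0,0])

```text
time: 7.75
position: [0.5406, -0.0653, 0.2694]
tool_rot: [0.003, 1.572, -0.005]
ft_force: [-0.1, 0.6, -2.8]
grip_width: 0.289
```

```bash
python3 - <<'E'
from h import *
to(.537,-.182,.25)
E
```

```text
t 7.75 p [ 0.5406 -0.0653  0.2694] F [-0.1  0.6 -2.8] g 0.289 yaxis [ 0.005  1.    -0.001] down [-0.001 -0.001 -1.   ]
units [ 0.78 -4.67 -0.12]
```

```bash
python3 - <<'E'
from h import *
s,im,d=snap('wrist','w5'); P=cloud('wrist',d,s)
Q=P.reshape(-1,3); k=Q[(abs(Q[:,2]-.119)<.004)&(np.hypot(Q[:,0]-.537,Q[:,1]+.182)<.040)]
c,r=cv2.minEnclosingCircle(k[:,:2].astype(np.float32)); print(len(k),np.round(c,4),r,k[:,2].mean())
# held drift: collar and rod
v,u=np.mgrid[:480,:640]
q=P[(d>0)&(np.hypot(P[...,0]-s['position'][0],P[...,1]-s['position'][1])<.05)&(v<300)]
for z0 in np.arange(.22,.27,.005):
    k=q[abs(q[:,2]-z0)<.0025]
    if len(k)>20:
        c,r=cv2.minEnclosingCircle(k[:,:2].astype(np.float32)); print(round(z0,3),len(k),(np.array(c)-s['position'][:2]).round(4),round(r,4))
E
```

```text
3052 [ 0.537  -0.1819] 0.04000483453273773 0.11831222911410798
0.245 163 [-0.0209  0.0011] 0.033
0.25 7420 [-0.0008  0.0007] 0.0389
0.255 175 [-0.0128 -0.0068] 0.0327
0.26 171 [-0.0048  0.0004] 0.0123
0.265 177 [-0.0065 -0.0001] 0.0135
0.27 371 [-0.011   0.0008] 0.0216
```

View pics/w5.png

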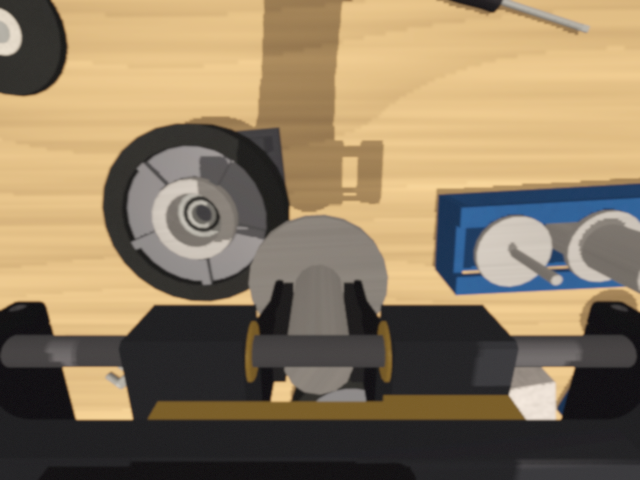

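The wheel with its bearing is at (200,212) in the wrist view. The held drift's collar is centred on the TCP to within 1 mm. Now I'll move over the hub.

Call:
servo_tool(dp=[[0,-0.93,-0.02],[0,-0.93,-0.02],[0,-0.93,-0.02],[0,-0.93,-0.02],[0,-0.93,-0.02]], yaw=[0,0,0,0,0])

```text
time: 8.3
position: [0.5398, -0.1766, 0.2696]
tool_rot: [-0.002, 1.571, 0.004]
ft_force: [0.7, -0.1, -3.1]
grip_width: 0.293
```

Call:
servo_tool(dp=[[0,0,0],[0,0,0],[0,0,0],[0,0,0],[0,0,0]], yaw=[0,0,0,0,0])

```text
time: 8.8
position: [0.5396, -0.1767, 0.27]
tool_rot: [-0.002, 1.571, 0.002]
ft_force: [-0.2, 0.3, -3.3]
grip_width: 0.287
```

```bash
python3 - <<'E'
from h import *
to(.5372,-.182,.2133)
snap('side','s3')
E
```

```text
t 8.8 p [ 0.5396 -0.1767  0.27  ] F [-0.2  0.3 -3.3] g 0.287 yaxis [-0.002  1.     0.   ] down [ 0.  0. -1.]
units [ 2.27 -0.21 -0.1 ]
```

View pics/s3.png

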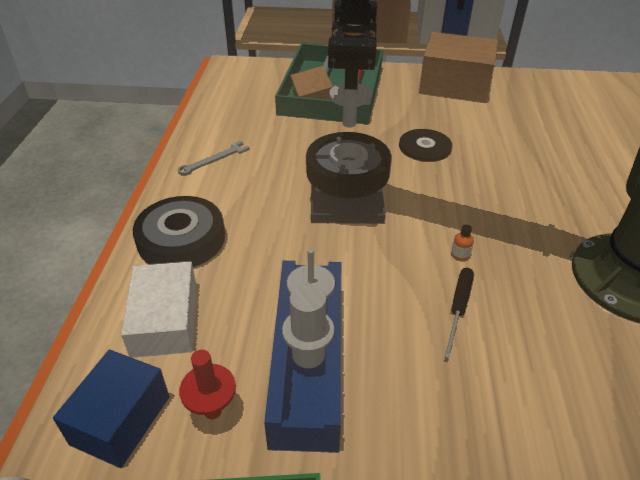

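Call:
servo_tool(dp=[[0,-0.21,-0.1],[0.5,0,0],[0.5,0,0],[0.5,0,0],[0.5,0,0]], yaw=[0,0,0,0,0])

```text
time: 9.35
position: [0.5364, -0.1829, 0.2183]
tool_rot: [-0.0, 1.572, 0.001]
ft_force: [0.1, -0.7, -2.7]
grip_width: 0.289
```

Call:
servo_tool(dp=[[0.4,0,0],[0.4,0,0],[0.4,0,0],[0,0,0],[0,0,0]], yaw=[0,0,0,0,0])

```text
time: 9.85
position: [0.5369, -0.1832, 0.19]
tool_rot: [-0.0, 1.571, 0.0]
ft_force: [0.3, 0.3, -2.8]
grip_width: 0.288
```

```bash
python3 - <<'E'
from h import *
snap('side','s4')
s,_,d=snap('wrist','w6')
to(.5372,-.182,.1453,s)
E
python3 -c "
import cv2
a=cv2.imread('pics/s4.png');cv2.imwrite('pics/s4c.png',cv2.resize(a[60:240,270:430],(640,720)[::1] if 0 else (530,596)))"
```

```text
t 9.9 p [ 0.5372 -0.1833  0.1905] F [-0.4  0.  -2.9] g 0.289 yaxis [-0.001  1.    -0.   ] down [ 0.001 -0.    -1.   ]
units [ 1.81  0.05 -0.  ]
```

View pics/s4c.png

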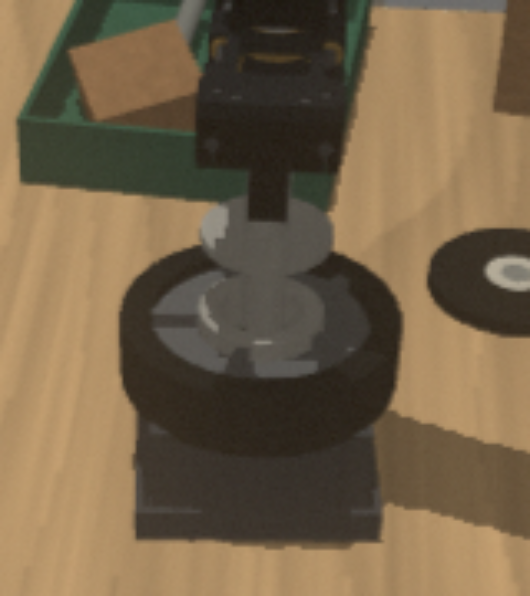

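View pics/w6.png

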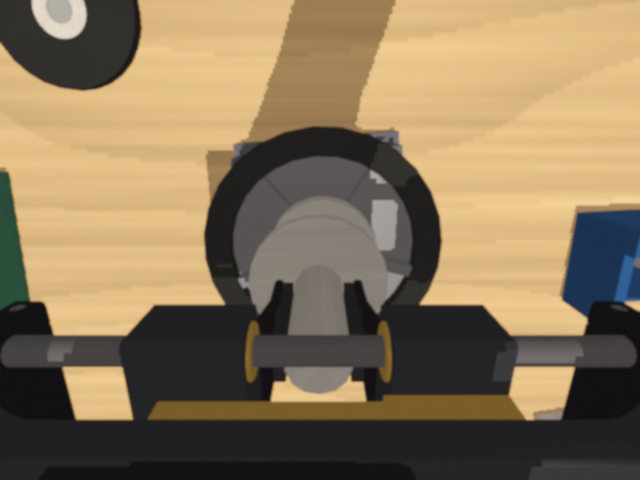

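In both views the rod's end is in the bore and centred, with no side force. I'll push down slowly.

Call:
servo_tool(dp=[[0.2,0,0],[0.15,0,0],[0.15,0,0],[0.1,0,0],[0.1,0,0]], yaw=[0,0,0,0,0])

```text
time: 10.45
position: [0.5373, -0.1834, 0.1731]
tool_rot: [-0.001, 1.569, 0.0]
ft_force: [0.2, 0.1, 1.8]
grip_width: 0.291
```

Call:
servo_tool(dp=[[0.12,0,0],[0.12,0,0],[0.12,0,0],[0.12,0,0],[0.12,0,0]], yaw=[0,0,0,0,0])

```text
time: 10.95
position: [0.536, -0.1828, 0.1562]
tool_rot: [-0.0, 1.573, 0.001]
ft_force: [0.1, 0.9, -2.6]
grip_width: 0.289
```

Call:
servo_tool(dp=[[0.1,0,0],[0.1,0,0],[0.1,0,0],[0.05,0,0],[0,0,0]], yaw=[0,0,0,0,0])

```text
time: 11.45
position: [0.5367, -0.1831, 0.1486]
tool_rot: [-0.0, 1.571, 0.001]
ft_force: [0.9, 0.5, -2.9]
grip_width: 0.291
```

```bash
python3 - <<'E'
from h import *
to(.5372,-.182,.1453)
s,im,d=snap('side','s5'); P=cloud('side',d)
cv2.imwrite('pics/s5c.png',cv2.resize(im[60:240,270:430,::-1],(530,596)))
for r in ctrl.cut_out('side','bearing'): print('bearing',r['score'],r['extent'],np.median(P[r['region']],0))
s,im,d=snap('wrist','w7');P=cloud('wrist',d,s).reshape(-1,3)
k=P[(np.hypot(P[:,0]-.537,P[:,1]+.183)<.038)&(P[:,2]>.11)&(P[:,2]<.14)]; print('collar top z',np.percentile(k[:,2],[5,50,90]))
E
```

```text
t 11.45 p [ 0.5367 -0.1831  0.1486] F [ 0.9  0.5 -2.9] g 0.291 yaxis [-0.001  1.     0.   ] down [-0.  0. -1.]
units [0.13 0.04 0.02]
collar top z [0.12929565 0.13033531 0.13119721]
```

View pics/s5c.png

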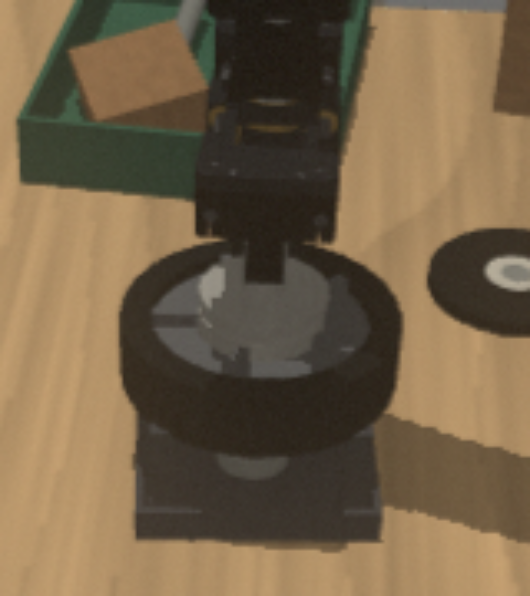

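In the crop, the bearing shows in the tray under the wheel at (253,467). The collar is still 2–3 mm above the hub, so I'll ease it down.

Call:
servo_tool(dp=[[0.04,0,0],[0.04,0,0],[0.04,0,0],[0,0,0],[0,0,0]], yaw=[0,0,0,0,0])

```text
time: 12.1
position: [0.5368, -0.1832, 0.1458]
tool_rot: [-0.0, 1.571, 0.0]
ft_force: [0.3, 0.1, -3.0]
grip_width: 0.295
```

Call:
servo_tool(dp=[[0.02,0,0],[0.02,0,0],[0.02,0,0],[0,0,0],[0,0,0]], yaw=[0,0,0,0,0])

```text
time: 12.6
position: [0.5369, -0.1832, 0.1452]
tool_rot: [-0.0, 1.57, 0.001]
ft_force: [-3.6, 0.8, 6.0]
grip_width: 0.29
```

The collar is now on the hub, with the force gone from −3 to +6 N. Letting go.

Call:
servo_tool(dp=[[-0.02,0,0],[0,0,0],[0,0,0],[0,0,0],[0,0,0]], yaw=[0,0,0,0,0], fingers=0.8)

```text
time: 13.1
position: [0.5369, -0.1832, 0.1447]
tool_rot: [-0.001, 1.571, 0.0]
ft_force: [0.3, -0.4, 0.7]
grip_width: 0.655
```

Call:
servo_tool(dp=[[-0.5,0,0],[-0.7,0,0],[-0.7,0,0],[-0.7,0,0],[-0.7,0,0]], yaw=[0,0,0,0,0])

```text
time: 13.6
position: [0.537, -0.1833, 0.2291]
tool_rot: [-0.0, 1.57, 0.0]
ft_force: [0.2, 0.3, 0.0]
grip_width: 0.798
```

Call:
servo_tool(dp=[[-0.7,1,-1],[-0.7,1,-1],[0,1,-1],[0,1,-1],[0,0,0]], yaw=[0,0,0,0,0])

```text
time: 14.1
position: [0.435, -0.0801, 0.2636]
tool_rot: [-0.002, 1.569, 0.006]
ft_force: [0.6, -0.3, 0.6]
grip_width: 0.798
```

```bash
python3 - <<'E'
from h import *
to(.5372,-.182,.1453)
for n,f in(('side','s6'),('top','t6')):
    s,im,d=snap(n,f); P=cloud(n,d)
    for l in('bearing','drift'):
        for r in ctrl.cut_out(n,l): print(n,l,round(r['score'],2),np.round(r['extent']),np.median(P[r['region']&(d>0)],0).round(3))
    q=P.reshape(-1,3);q=q[np.hypot(q[:,0]-.537,q[:,1]+.182)<.045]
    for a,b in((.124,.132),(.19,.203)):
        k=q[(q[:,2]>a)&(q[:,2]<b)]
        if len(k)>5: c,r=cv2.minEnclosingCircle(k[:,:2].astype(np.float32)); print(n,len(k),np.round(c,4),round(r,4),k[:,2].mean())
    if n=='side': cv2.imwrite('pics/s6c.png',cv2.resize(im[60:240,270:430,::-1],(530,596)))
E
```

```text
t 14.1 p [ 0.435  -0.0801  0.2636] F [ 0.6 -0.3  0.6] g 0.798 yaxis [-0.005  1.     0.003] down [ 0.001  0.003 -1.   ]
units [ 4.73 -4.11  4.06]
side bearing 0.69 [333. 197. 359. 205.] [ 0.537 -0.161  0.015]
side drift 0.73 [328. 113. 369. 163.] [ 0.536 -0.173  0.13 ]
side drift 0.71 [181. 349. 235. 419.] [0.704 0.344 0.067]
side 594 [ 0.5356 -0.1811] 0.0413 0.1285542530671331
side 126 [ 0.5351 -0.1831] 0.0152 0.19686676760809654
top drift 0.93 [138. 143. 187. 185.] [0.704 0.325 0.066]
top drift 0.76 [463. 246. 514. 297.] [ 0.537 -0.178  0.128]
top 1585 [ 0.5365 -0.1847] 0.0392 0.1276798200110266
top 303 [ 0.5375 -0.1849] 0.0136 0.19728467681788803
```

View pics/s6c.png

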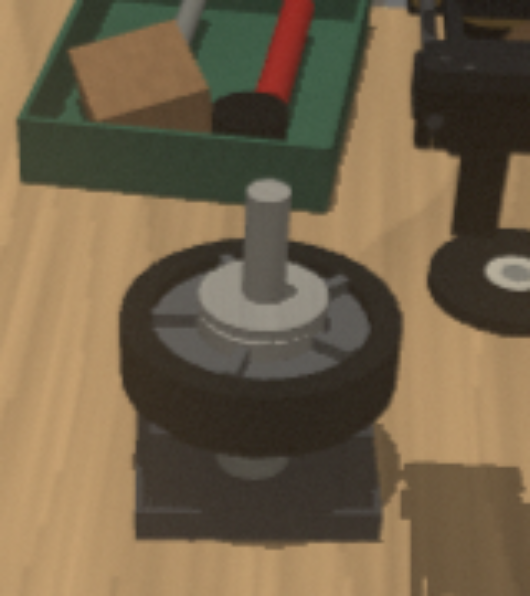

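View pics/t6.png

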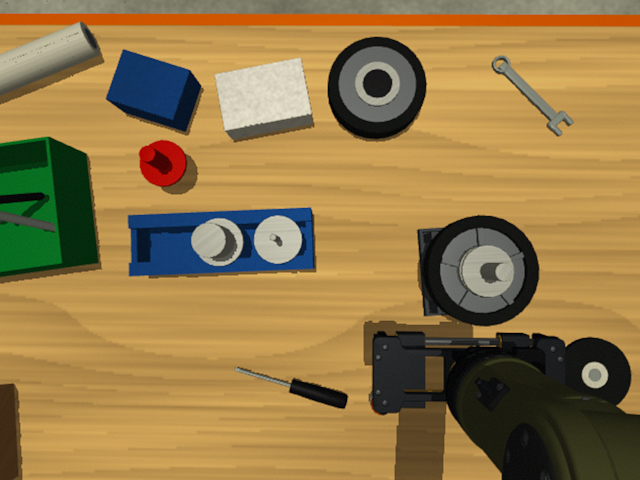

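The drift stands upright on its collar, with the collar top at about 0.128 m and the rod top at 0.197 m. The bearing is in the tray at z ≈ 0.015 m and the arm is clear. I'll hand in.

```bash
python3 -c "
from h import *
ctrl.close_job()"
```

```text
the job is handed in; nothing more can be done
```

I took the 26 mm drift from the leftmost place in the rack and lowered it upright into the hub. It drove the bearing out, and I stopped when the collar touched the hub (wrist force went from −3 to +6 N). I then let go, drew the arm clear and handed the job in at about 14 s. The hand-in reports no verdict.

**Drift:** the last pictures show it upright in the hub. The collar top is at about 0.128 m and the rod top at 0.197 m, so its lower end is about 59 mm below the mouth by calculation. It stands within about 3 mm of the axis.

**Bearing:** the side camera shows it lying in the tray under the wheel, at z of about 0.015 m (top of its visible part) and about 20 mm from the axis. The top camera could not see it because the wheel covers it. I took only one picture of it after letting go, so I did not check separately that it was at rest.

**Contact:** the wrist force read about zero after release, so nothing was touching the gripper.

**Disagreement:** the two fixed cameras differed by 1 to 4 mm, which is well inside the limits.

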